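# Reset the microscope lamp under its push-latch cover

### The job

On the microscope lamp controller, press the latched grey cover near its free edge, all the way in, so that it pops open; press the round key under it fully in and let it come back; then push the cover down again and press it all the way in so that it latches shut. Only press and push: do not press the square key, and leave everything else on and around the controller where it stands.

Things in the scene. Friction and masses are not known exactly. Their poses are not given: they have to be found in the camera images.
- controller: Cream lamp controller, a low box fixed to the bench: 190 mm along its x, along y from -110 to +90 mm, deck 50 mm above the bench. Origin on the bench; at yaw 0 x points away from the robot, y left, z up; yaw varies +-26 deg. Low cheeks, to 62 mm above the bench, flank the cover at x = +-69 mm.
- cover (a joint): Angle of the flat grey cover, rad: 0 = latched shut, level; 1.31 = fully open; negative = pressed in, firm stop at -0.16. A damped spring drives it open (2 to 3 N at the free edge when shut). Push-push latch: press to the stop (past -0.15), let go. From latched it springs open in 1 s; from open it rises to about 0 and stays. A shallower press may fail and leave it up to 3 mm low: press again.
- cover_edge (a point): Middle of the cover's free edge, on its upper face; moves with it (shut: controller x = 0, y = -35 mm, 74 mm above the bench). The cover is a plate 128 mm (controller x) by 60 mm (y) by 4 mm. It swings up and to the left about its hinge; fully open this edge is 58 mm above the hinge and 15 mm to its -y side. Pressed to the stop the edge goes in 9.6 mm.
- hinge_mid (a point): Middle of the cover's hinge axis, which runs along the controller's x; fixed at controller x = 0, y = +25 mm, 72 mm above the bench. Left of it a cream hinge block stands on the deck (y = 27 to 47 mm, x = -66 to 66 mm), its top 74 mm above the bench, level with the shut cover. Left of the block the deck is bare.
- round_top (a point): Centre of the top of the white ROUND key, 22 mm across, hidden under the shut cover; 61 mm above the bench when out. The two keys stand at controller x = +-40 mm, y = -20 mm; which is which varies. Between them a small steel latch catch (x = -17 to 17, y = -34 to -24 mm) rises to 60 mm above the bench.
- round_key (a joint): How far the round key is pressed, m: 0 = out, 0.005 = fully in. Sprung: 1.5 N to start, 4 N at the bottom; it comes back when let go.
- square_top (a point): Centre of the top of the white SQUARE key, 20 mm by 20 mm, same height; not to be pressed.
- square_key (a joint): How far the square key is pressed, m, as for the round key.
- dish: Bystander: clear lidded dish, 57 mm across, 14 mm high, standing on the controller's deck to the right (-y) of the cover. Origin: centre of its underside.
- objective: Bystander: steel microscope objective standing nose up on the deck to the right of the cover, 26 mm across, 46 mm high. Origin: centre of its underside.
- tube_rack: Bystander: white tube rack block 110 x 60 x 35 mm on the bench to the right of the controller. Origin: centre of its underside.
- oil_bottle: Bystander: small amber bottle, 34 mm across, 75 mm high, on the bench to the left of the controller. Origin: centre of its underside.
- beaker: Bystander: glass beaker, 64 mm across, 75 mm high, on the bench to the left of the controller. Origin: centre of its underside.
- slide_box: Bystander: black slide box 97 x 87 x 30 mm on the bench beyond the controller. Origin: centre of its underside.
- counter_tally: Bystander: steel hand tally counter, 48 mm across, 32 mm high, on the bench beyond the controller. Origin: centre of its underside.

How it is judged:
On the way, in this order (a step that is already met when the one before it is completed fails the run):
1. the latched cover is pressed in (value of joint cover below -0.08 rad), for 0.04 s.
2. the cover has popped open (value of joint cover above 1 rad), for 0.2 s.
3. the round key is pressed fully in while the cover is open (value of joint round_key above 0.004 m and value of joint cover above 0.8 rad), for 0.04 s.
4. the cover is pressed in again (value of joint cover below -0.08 rad), for 0.04 s.
At the end, for the whole second after the job is handed in: The cover is latched shut on its own (joint between -0.1 and 0.06 rad, at rest) with nothing touching it, and both keys are out (under 1 mm in) (value of joint cover between -0.1 and 0.06 rad and velocity of joint cover between -0.05 and 0.05 rad/s and value of joint each of round_key, square_key below 0.001 m).
It fails at once if the square key is pressed (over 2 mm) (value of joint square_key above 0.002 m).
It fails at once if a bystander is moved by more than 20 mm, lifted or carried (distance of any of dish, objective, tube_rack, oil_bottle, beaker, slide_box, counter_tally from where it was at the start of the episode above 0.02 m).
It also fails if it takes over 51 s, if anything falls off the work surface, if the arm or the gripper's body presses on something with over 40 N, if the wrist force passes 120 N, or if a joint passes its speed limit or range.

### The arm

A 6-joint arm with a two-finger parallel gripper is mounted at the origin on the work surface. World frame = base frame: x ahead of the robot, y to its left, z up, the work surface at z = 0. Lengths are in m, angles in rad, forces in N, time in s.
With the tool pointing down it reaches from about 0.25 to 0.725 m from the base axis. Payload 4 kg.
Tool frame: the origin (TCP) lies on the centre line of the jaws, within the pads' length; the fingertips stand 17 mm ahead of it and the grasp point (between the pads) lies 2 mm behind it; z points along the fingers, y is the line along which they close (so a half turn about z gives the same grasp; the last joint's range is limited). The gripper opens to 85 mm and grips with 20 to 120 N. Pads are 22 mm wide; open, the fingers measure 114 mm over their backs; the gripper's body (76 mm by 85 mm) begins 54 mm behind the grasp point. The pads swing forward as they close: fully open they stand 13 mm farther back than shut.
Start: joints at [-1.143, 0.241, 0.005, 1.335, 0, 1.571], TCP at [0.207, -0.455, 0.211] pointing down, gripper open.
Joint ranges: [-2.72, 2.72], [-1.05, 1.87], [-1.09, 1.28], [-1.99, 2.15], [-1.42, 1.44], [-3.14, 3.14]. Speed limits (rad/s): [2.79, 2.79, 3.14, 3.14, 3.14, 3.14].

### API

Orientations are given as a unit quaternion [x, y, z, w].
In Python, from workcell import get_obs, imaging, order gives the robot as it stands.
- The arm moves only by the tool apply_moves, never from a script. Its argument "targets" is a list that holds one entry, the list of rows, each a list of 5 numbers: the shift along the world's x, y, z in units of 40 mm (1.0 is 40 mm), then the turn about the world's z in degrees, then the gripper command: -1 is shut, 1 is fully open, values between are in proportion. In form: [[[dx, dy, dz, turn, fingers], ...]]. A call has 1 to 8 rows; each row shifts and turns the commanded pose from where the row before left it; what a row does not reach is not made up. A row lasts 1/12 s, in which the tool goes at most 41.7 mm and 7.16 degrees, less where a joint would pass 70% of its speed; a pose out of reach is approached as far as the arm can. A call is refused whole if a number of a shift passes 1 or a number of a turn 7.16, either way. A call with a gripper value outside its range is refused whole. The fingers move at their own pace and stop on an object; the grip force is fixed at half the most. Time passes only in rows, so rows that do not move let the fingers close. It gives the time, the measured TCP pose, the force, the opening and the grip force at its end, in the units of the state.
- get_obs(): the state, without advancing time (a new reading comes with each control period).
- imaging.camera(name): name is "scene" or "top" or "wrist"; returns (picture, depth): 400x640x3 uint8, blue, green, red; 400x640 float32, m along the optical axis (not along the pixel's ray), 0 where there is no reading.
- imaging.get_calibration(name): a dict with "camera_matrix" (3x3 intrinsics, pixels), "eye" and "rotation" of the camera in the world; the wrist camera has in their place "hand_eye" (4x4, takes a point from camera to tool coordinates, whose origin is the TCP and whose axes are the flange's). Camera axes: x right, y down, z forward; pixel columns grow to the right and rows downward; lengths in m; the calibration is good to about 2 mm. A picture is of the moment at which its call begins: read the wrist's pose just before it. get_calibration takes no time and is no camera call.
- order.job_done(): hands the job in; it is judged then, once.
The state is a dict: "clock": time; "joint_pos": joint angles; "joint_vel": joint speeds; "tau": joint torques, N m; "eef_pos": TCP position; "tool_rot": TCP orientation; "ft_force": force on the tool from outside, world axes, zero at the start; "ft_torque": the same for the moment, N m; "grip_width": finger opening in m; "grasp_force": force on a finger pad.
Only numpy, scipy, OpenCV 4.12 (cv2) and the standard library are available. Lean on these libraries where they do the work, as an engineer would, in place of code of your own. Each camera call takes 0.05 s, during which the arm holds its last target. There are 200 camera calls.

## Working session

There is one attempt and no reset: what is moved stays moved. The work goes in short steps, Python scripts to look and compute and a tool call to move; the robot and the scene stay as the last step left them, time stands still between calls to the robot, and variables do not carry over. Pictures are saved under pics/ and viewed, at most 10 in all, crops included, and the job is handed in when it is done.

Besides the shell and the picture viewer there is one more tool, called after "Call:" as a command line: name --argument value ..., lists and objects as JSON in quotes. apply_moves: Moves the arm, as the interface text tells. Its arguments: {"type":"object","properties":{"targets":{"type":"array","items":{"type":"array","items":{"type":"array","items":{"type":"number"}}}}},"required":["targets"]}

```bash
mkdir -p pics; cat > h.py <<'E'
import numpy as np, cv2
from workcell import get_obs, imaging, order
def cloud(name):
    img,d=imaging.camera(name); c=imaging.get_calibration(name)
    K=np.array(c["camera_matrix"]); v,u=np.mgrid[:400,:640]
    P=np.stack([(u-K[0,2])/K[0,0]*d,(v-K[1,2])/K[1,1]*d,d],-1)
    W=P@np.array(c["rotation"]).T+np.array(c["eye"]); W[d==0]=np.nan
    return img,W
E
python3 - <<'E'
from h import *
for n in("top","scene"):
    img,W=cloud(n); cv2.imwrite(f"pics/{n}0.png",img); np.save(f"{n}0.npy",W)
o=get_obs(); print(o["clock"],o["eef_pos"],o["tool_rot"],o["grip_width"])
c=imaging.get_calibration("top");print(c)
W=np.load("top0.npy");
for lo,hi in((.046,.054),(.070,.078),(.058,.066)):
    m=(W[...,2]>lo)&(W[...,2]<hi); p=W[m]; v,u=np.nonzero(m); print(lo,m.sum(),p.mean(0),p.min(0),p.max(0))
E
```

```text
Traceback (most recent call last):
  File "h.py", line 7, in cloud
    W=P@np.array(c["rotation"]).T+np.array(c["eye"]); W[d==0]=np.nan
      ~^~~~~~~~~~~~~~~~~~~~~~~~~~
ValueError: matmul: Input operand 1 has a mismatch in its core dimension 0, with gufunc signature (n?,k),(k,m?)->(n?,m?) (size 4 is different from 3)
```

Rotation is a quaternion.

```bash
sed -i 's/np.array(c\["rotation"\]).T/R.from_quat(c["rotation"]).as_matrix().T/; 1a from scipy.spatial.transform import Rotation as R' h.py
python3 - <<'E'
from h import *
for n in("top","scene"):
    img,W=cloud(n); cv2.imwrite(f"pics/{n}0.png",img); np.save(f"{n}0.npy",W)
o=get_obs(); print(o["clock"],o["eef_pos"],o["tool_rot"],o["grip_width"])
c=imaging.get_calibration("top");print(c)
W=np.load("top0.npy");print(np.nanmedian(W[...,2]))
for lo,hi in((-.004,.004),(.046,.054),(.070,.078),(.058,.066)):
    m=(W[...,2]>lo)&(W[...,2]<hi); p=W[m]; print(lo,m.sum(),p.mean(0),p.min(0),p.max(0))
E
```

```text
0.15 [ 0.20722787 -0.45447812  0.21003389] [ 9.77209818e-01  2.12274208e-01 -1.71903960e-04 -7.76214455e-04] 0.08523883203482376
{'camera_matrix': array([[404.04773419,   0.        , 322.56242321],
       [  0.        , 404.04773419, 204.15320583],
       [  0.        ,   0.        ,   1.        ]]), 'eye': array([0.57309146, 0.04386427, 0.97128793]), 'rotation': array([-0.70353914,  0.71024733, -0.01543317,  0.01852627])}
0.0006314908871882796
-0.004 188073 [5.57060590e-01 6.44078280e-02 3.05184664e-04] [ 0.15447109 -0.73130557 -0.00399988] [1.05032195 0.84099646 0.00399963]
0.046 6133 [0.62907404 0.03781394 0.05019409] [ 0.43527829 -0.51662735  0.04601344] [1.04211725 0.62038966 0.05399911]
0.07 3158 [0.59376105 0.09045765 0.07467759] [ 0.46794872 -0.60988595  0.07000866] [1.00359696 0.64345697 0.07799996]
0.058 4904 [ 0.90040444 -0.04187383  0.06392234] [ 0.46441923 -0.51791381  0.0580041 ] [1.01248689 0.58988551 0.06599892]
```

View pics/top0.png

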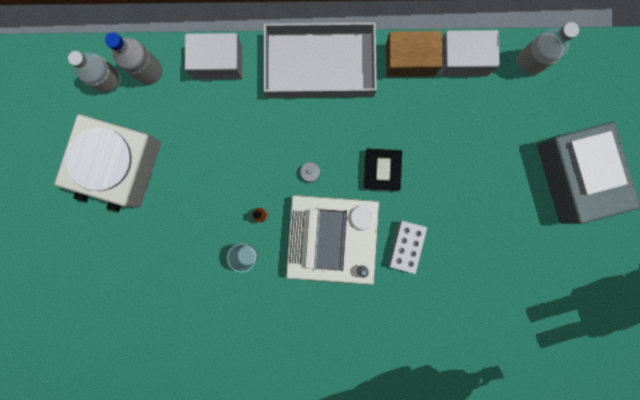

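View pics/scene0.png

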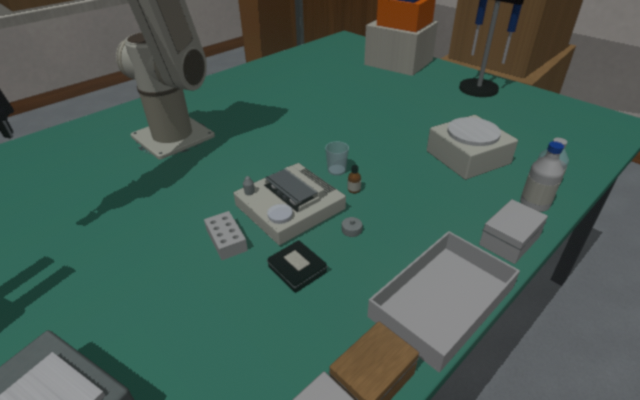

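The top view shows the controller near (333,240). The cover is dark grey at (331,240), the hinge block is left of it, the dish is at (361,217) and the objective at (363,271). The scene view agrees. Next I fit the pose.

```bash
cat > fit.py <<'E'
from h import *
W=np.load("top0.npy"); img=cv2.imread("pics/top0.png"); roi=np.zeros((400,640),bool); roi[185:295,278:390]=1
z=W[...,2]
def rect(m,name):
    p=W[m&roi]; r=cv2.minAreaRect((p[:,:2]*1000).astype(np.float32)); print(name,m[roi.nonzero()].sum(),np.round(r[0],1),np.round(r[1],1),round(r[2],2),np.nanmedian(p[:,2]))
deck=(z>.042)&(z<.13)
n,l,s,c=cv2.connectedComponentsWithStats((deck&roi).astype(np.uint8)); k=1+np.argmax(s[1:,4]); rect(l==k,"all")
cov=(z>.066)&(z<.08)&(img.max(2)<130)
n,l,s,c=cv2.connectedComponentsWithStats((cov&roi).astype(np.uint8)); k=1+np.argmax(s[1:,4]); rect(l==k,"cover")
m=(l==k); p=W[m]; A=np.c_[p[:,:2],np.ones(len(p))]; print("plane",np.linalg.lstsq(A,p[:,2],rcond=None)[0])
blk=(z>.068)&(z<.08); n,l,s,c=cv2.connectedComponentsWithStats((blk&roi).astype(np.uint8)); k=1+np.argmax(s[1:,4]); rect(l==k,"block+cover")
for nm,(u,v) in dict(dish=(361,217),obj=(363,271)).items(): print(nm,W[v,u])
cv2.imwrite("pics/crop.png",cv2.resize(img[185:295,278:390],None,fx=5,fy=5,interpolation=cv2.INTER_CUBIC))
E
python3 fit.py
```

```text
all 7292 [536.6  26.4] [200.3 190.3] 85.33 0.05184808149253761
cover 1509 [536.8  30.5] [ 58.4 128.1] 85.42 0.07470440069803808
plane [ 0.00091474 -0.01382842  0.07465562]
block+cover 2151 [538.   42.2] [ 82.  131.5] 85.51 0.07459693290240499
dish [ 0.58703945 -0.03835417  0.06383444]
obj [ 0.47028411 -0.03822783  0.09485569]
```

View pics/crop.png

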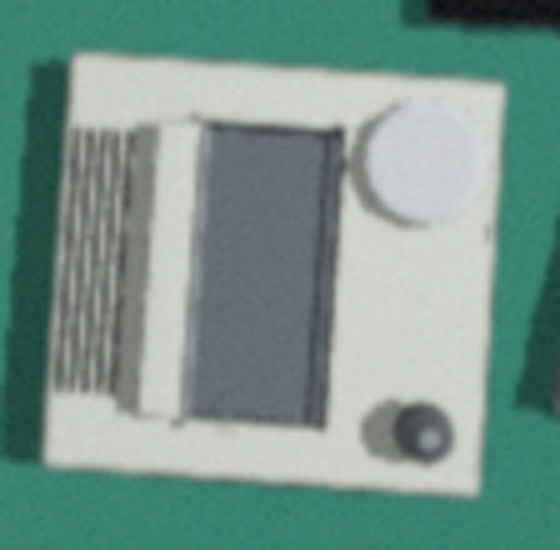

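The fit is consistent: 200.3 x 190.3 mm, cover height 74.7 mm, yaw -4.6 deg and origin at (0.5374, 0.0364). I'll move above the free edge with the fingers shut and the finger line along controller x.

Call:
apply_moves --targets '[[[0.586,0.823,0,4.35,-1],[0.586,0.823,0,4.35,-1],[0.586,0.823,0,4.35,-1],[0.586,0.823,0,4.35,-1],[0.586,0.823,0,4.35,-1],[0.586,0.823,0,4.35,-1],[0.586,0.823,0,4.35,-1]]]'

```text
clock: 0.73
eef_pos: [0.372, -0.2227, 0.2106]
tool_rot: [0.886, 0.463, -0.0, -0.0]
ft_force: [0.0, -0.6, 0.3]
grip_width: 0.0006
grasp_force: 0.0
```

Call:
apply_moves --targets '[[[0.586,0.823,0,4.35,-1],[0.586,0.823,0,4.35,-1],[0.586,0.823,0,4.35,-1],[0.586,0.823,0,4.35,-1],[0.586,0.823,0,4.35,-1],[0.586,0.823,0,4.35,-1],[0.586,0.823,0,4.35,-1],[0,0,0,0,-1]]]'

```text
clock: 1.4
eef_pos: [0.5389, 0.0117, 0.2095]
tool_rot: [0.732, 0.682, 0.001, -0.001]
ft_force: [0.4, -0.6, 0.3]
grip_width: -0.0001
grasp_force: 0.0
```

Call:
apply_moves --targets '[[[0,0,0,0,-1],[0,0,0,0,-1],[0,0,0,0,-1]]]'

```text
clock: 1.65
eef_pos: [0.5348, 0.0051, 0.2105]
tool_rot: [0.735, 0.678, -0.0, -0.0]
ft_force: [1.0, 0.7, 0.2]
grip_width: -0.0
grasp_force: 0.0
```

Call:
apply_moves --targets '[[[0,0,-0.8,0,-1],[0,0,-0.8,0,-1],[0,0,-0.8,0,-1],[0,0,-0.3,0,-1],[0,0,0,0,-1],[0,0,0,0,-1]]]'

```text
clock: 2.15
eef_pos: [0.5347, 0.0047, 0.1027]
tool_rot: [0.736, 0.677, -0.001, -0.0]
ft_force: [0.2, 0.3, 1.0]
grip_width: -0.0001
grasp_force: 0.0
```

Call:
apply_moves --targets '[[[0,0,-0.1,0,-1],[0,0,-0.1,0,-1],[0,0,-0.1,0,-1],[0,0,0,0,-1]]]'

```text
clock: 2.48
eef_pos: [0.5356, 0.0059, 0.0907]
tool_rot: [0.735, 0.678, 0.0, 0.0]
ft_force: [-0.7, 0.2, 0.4]
grip_width: -0.0002
grasp_force: 0.0
```

Call:
apply_moves --targets '[[[0,0,-0.05,0,-1],[0,0,-0.05,0,-1],[0,0,-0.05,0,-1],[0,0,0,0,-1]]]'

```text
clock: 2.82
eef_pos: [0.5353, 0.006, 0.0843]
tool_rot: [0.735, 0.678, -0.0, -0.0]
ft_force: [-0.7, 0.5, -0.2]
grip_width: -0.0
grasp_force: 0.0
```

Call:
apply_moves --targets '[[[0,0,-0.04,0,-1],[0,0,-0.03,0,-1],[0,0,0,0,-1]]]'

```text
clock: 3.07
eef_pos: [0.5354, 0.006, 0.0816]
tool_rot: [0.735, 0.678, -0.0, -0.0]
ft_force: [-0.2, 0.9, 0.6]
grip_width: -0.0002
grasp_force: 0.0
```

No contact force yet, so I'll look before going on.

```bash
python3 - <<'E'
from h import *
img,W=cloud("scene"); w,_=imaging.camera("wrist")
a=cv2.resize(img[150:250,220:360],(560,400),interpolation=cv2.INTER_CUBIC)
cv2.imwrite("pics/s1.png",np.vstack([a,cv2.resize(w[100:300],(560,175))]))
print(get_obs()["ft_force"],get_obs()["tau"])
E
```

```text
[0.31066528 0.18076098 0.05518844] [ 5.47238305e-03 -4.21484327e+01  2.26379532e+01 -1.73406474e-04
  2.30236201e-04 -1.46087200e-05]
```

View pics/s1.png

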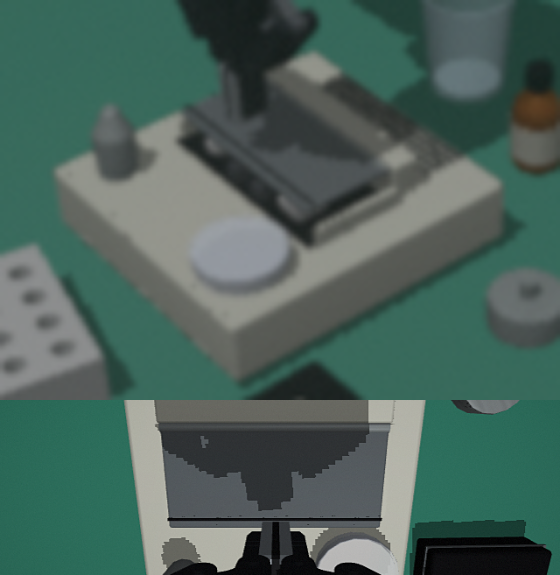

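The fingers are centred on the cover near its edge, but the cover still looks shut. I'll measure the fingertip in the tool frame with the wrist depth.

```bash
cat >> h.py <<'E'
def wrist():
    o=get_obs(); img,d=imaging.camera("wrist"); c=imaging.get_calibration("wrist")
    K=np.array(c["camera_matrix"]); v,u=np.mgrid[:400,:640]
    P=np.stack([(u-K[0,2])/K[0,0]*d,(v-K[1,2])/K[1,1]*d,d,np.ones_like(d)],-1)
    T=(P@np.array(c["hand_eye"]).T)[...,:3]; T[d==0]=np.nan
    W=T@R.from_quat(o["tool_rot"]).as_matrix().T+np.array(o["eef_pos"])
    return img,T,W
E
python3 - <<'E'
from h import *
img,T,W=wrist()
print(imaging.get_calibration("wrist")["hand_eye"])
for v in range(215,260,4): print(v,np.round(T[v,314]*1000,1),np.round(W[v,314]*1000,1), np.round(W[v,250]*1000,1))
i2,S=cloud("scene")
m=(abs(S[...,0]-.5354)<.03)&(abs(S[...,1]-.006)<.02)&(S[...,2]>.06)
p=S[m]; zz=np.sort(p[:,2]); print(len(p),np.round(zz[::20],4))
E
```

```text
[[ 5.23759648e-04 -9.63582278e-01 -2.67411518e-01  6.76987354e-02]
 [ 9.99999263e-01  7.97533836e-04 -9.15182003e-04 -1.47821392e-04]
 [ 1.09512289e-03 -2.67410842e-01  9.63581985e-01 -1.63699764e-01]
 [ 0.00000000e+00  0.00000000e+00  0.00000000e+00  1.00000000e+00]]
215 [11.1 -0.7  6.5] [535.8  17.   75.4] [502.7  19.4  74.6]
219 [ 8.4 -0.7  8. ] [535.6  14.3  73.9] [502.3  17.1  74.3]
223 [ 7.  -0.7  5.7] [535.4  12.9  76.1] [502.2  15.2  75.1]
227 [ 4.9 -0.7  5.4] [535.3  10.9  76.4] [502.1  13.3  75.9]
231 [ 2.2 -0.7  6.6] [535.1   8.2  75.2] [501.7  10.9  75.2]
235 [ 0.4 -0.7  5.6] [534.9   6.4  76.2] [501.8   9.3  77.1]
239 [ 10.8  -0.6 -25.1] [535.8  16.7 106.9] [501.1   6.5  75.4]
243 [ 10.9  -0.6 -29.8] [535.9  16.8 111.6] [500.9   4.3  75.7]
247 [ 11.4  -0.6 -34.9] [535.9  17.3 116.8] [494.7  -8.4  50.9]
251 [ 10.9  -0.5 -37.9] [535.9  16.9 119.7] [494.2 -11.4  50. ]
255 [ 10.5  -0.5 -40.6] [535.9  16.4 122.4] [493.9 -13.9  50.2]
259 [ 11.1  -0.5 -45.4] [535.9  17.  127.2] [493.9 -15.9  51.7]
968 [0.06   0.0706 0.0736 0.0742 0.0746 0.075  0.0754 0.0757 0.0761 0.077
 0.0782 0.1118 0.1169 0.1222 0.1265 0.1316 0.1361 0.1437 0.1501 0.1521
 0.1554 0.158  0.1606 0.1676 0.1706 0.1733 0.1776 0.1815 0.1844 0.1878
 0.1909 0.1946 0.1984 0.2027 0.2056 0.2085 0.2106 0.2146 0.2223 0.2675
 0.2773 0.2807 0.2844 0.2951 0.3067 0.3297 0.3421 0.3539 0.3695]
```

```bash
python3 - <<'E'
from h import *
img,T,W=wrist()
m=(abs(T[...,0])<.016)&(abs(T[...,1])<.03)&(T[...,2]<.1)&(T[...,2]>-.06)
g=(abs(T[...,1])<.03)&(T[...,2]<-.002)&(T[...,2]>-.06)&(T[...,0]<.02)
print(np.nanmax(T[g][:,2]))
for u in range(284,346,4):
    c=g[:,u]; 
    if c.any(): v=np.nonzero(c)[0][0]; print(u,v,np.round(T[v,u]*1000,1), img[v,u])
i2,S=cloud("scene"); print(S[150:200:3,284,2].round(3)); print(S[150:200:3,279,2].round(3))
cv2.imwrite("pics/w2.png",np.hstack([cv2.resize(img[180:300,250:380],None,fx=3,fy=3),cv2.resize(i2[130:210,240:330],None,fx=4,fy=4.5)]))
E
```

```text
-0.024421931275799835
284 253 [  6.9 -13.  -30.9] [38 41 40]
288 250 [  7.  -11.6 -28.1] [34 33 32]
292 250 [  7.1  -9.9 -28.4] [25 26 22]
296 250 [  7.   -8.2 -28.2] [28 27 27]
300 239 [ 10.6  -6.6 -24.8] [65 62 58]
304 239 [ 11.1  -4.8 -26. ] [61 59 55]
308 239 [ 10.7  -3.2 -25. ] [62 60 58]
312 239 [ 10.8  -1.4 -25.1] [21 21 18]
316 239 [ 10.6   0.3 -24.8] [21 21 18]
320 239 [ 11.    2.  -25.6] [64 59 57]
324 239 [ 10.5   3.7 -24.4] [60 59 54]
328 239 [ 10.6   5.4 -24.7] [62 58 53]
332 250 [  6.8   7.1 -27.7] [28 26 26]
336 250 [  7.1   8.7 -28.4] [25 25 24]
340 250 [  7.   10.4 -28.1] [24 26 24]
344 252 [  7.2  11.9 -30.6] [22 21 20]
[0.2   0.186 0.171 0.157 0.171 0.163 0.154 0.13  0.123 0.116 0.077 0.074
 0.074 0.078 0.077 0.06  0.055]
[0.193 0.186 0.175 0.169 0.161 0.152 0.138 0.13  0.123 0.115 0.109 0.076
 0.075 0.073 0.06  0.052 0.051]
```

View pics/w2.png

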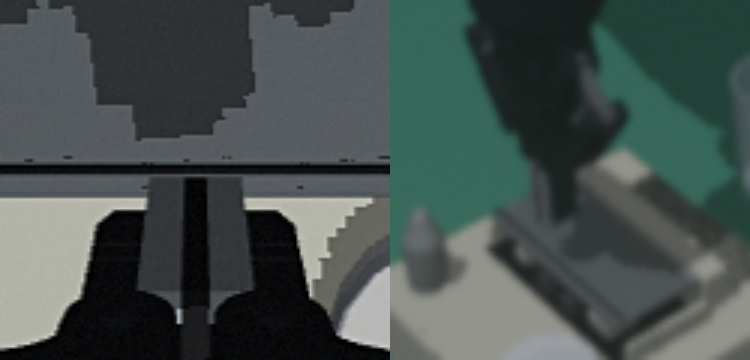

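Both cameras put the fingertips at about z=0.106, roughly 32 mm above the cover. The nominal tip offset is therefore wrong here. Before descending I'll check the gripper's width profile above the tip.

```bash
python3 - <<'E'
from h import *
o=get_obs(); print(o["clock"],o["eef_pos"],o["joint_pos"])
a=np.radians(-4.6); ex=np.array([np.cos(a),np.sin(a)]); ey=np.array([-np.sin(a),np.cos(a)])
for n in("scene","top"):
    i,S=cloud(n); q=S[...,:2]-o["eef_pos"][:2]; x=q@ex; y=q@ey; z=S[...,2]
    for lo in np.arange(.085,.30,.01):
        m=(z>=lo)&(z<lo+.01)&(abs(x)<.08)&(abs(y)<.08)
        if m.sum()>8: print(n,round(lo,3),m.sum(),"x",np.percentile(x[m],[2,98]).round(3),"y",np.percentile(y[m],[2,98]).round(3))
img,T,W=wrist()
for lo in np.arange(-.09,-.02,.01):
    m=(T[...,2]>=lo)&(T[...,2]<lo+.01)
    if m.sum()>8: print("w",round(lo,3),m.sum(),np.nanmin(T[m],0).round(3)[:2],np.nanmax(T[m],0).round(3)[:2])
E
```

```text
3.3667 [0.53567745 0.00594532 0.08199548] [ 1.11031184e-02  3.99829275e-01 -1.20346432e-01  1.05042928e+00
 -8.06433040e-06  1.66198110e+00]
scene 0.085 40 x [-0.069 -0.055] y [-0.062 -0.045]
scene 0.095 13 x [-0.071  0.005] y [-0.058 -0.001]
scene 0.105 26 x [-0.005  0.011] y [-0.012  0.005]
scene 0.115 43 x [-0.007  0.014] y [-0.012  0.006]
scene 0.125 40 x [-0.006  0.014] y [-0.012  0.006]
scene 0.135 25 x [-0.011  0.014] y [-0.012  0.001]
scene 0.145 66 x [-0.027  0.031] y [-0.014  0.008]
scene 0.155 73 x [-0.037  0.039] y [-0.014  0.008]
scene 0.165 103 x [-0.044  0.047] y [-0.017  0.009]
scene 0.175 108 x [-0.055  0.056] y [-0.018  0.007]
scene 0.185 148 x [-0.057  0.061] y [-0.018  0.009]
scene 0.195 145 x [-0.056  0.06 ] y [-0.02   0.009]
scene 0.205 131 x [-0.017  0.043] y [-0.02   0.006]
scene 0.215 63 x [0.01  0.039] y [-0.012  0.008]
scene 0.225 72 x [-0.     0.038] y [-0.037  0.014]
scene 0.235 151 x [-0.009  0.037] y [-0.038  0.026]
scene 0.245 152 x [-0.011  0.037] y [-0.038  0.021]
scene 0.255 158 x [-0.009  0.037] y [-0.038  0.021]
scene 0.265 167 x [-0.009  0.037] y [-0.038  0.025]
scene 0.275 216 x [-0.024  0.034] y [-0.037  0.029]
scene 0.285 125 x [-0.008  0.035] y [-0.035  0.021]
scene 0.295 159 x [-0.01   0.034] y [-0.035  0.023]
top 0.185 44 x [0.045 0.061] y [-0.01   0.014]
top 0.195 56 x [0.047 0.06 ] y [-0.009  0.012]
w -0.09 6201 [-0.009 -0.049] [0.018 0.049]
w -0.08 7544 [-0.011 -0.041] [0.014 0.04 ]
w -0.07 2236 [-0.012 -0.032] [0.014 0.033]
w -0.06 1141 [-0.012 -0.014] [0.012 0.013]
w -0.05 853 [ 0.006 -0.014] [0.012 0.013]
w -0.04 674 [ 0.006 -0.014] [0.012 0.013]
w -0.03 207 [ 0.006 -0.012] [0.012 0.012]
```

The fingers are about 24 mm square for 40 mm above the tip. The tip sits about 24 mm above the reported TCP and the body is well clear. So contact should come at TCP z≈0.050.

Call:
apply_moves --targets '[[[0,0,-0.25,0,-1],[0,0,-0.2,0,-1],[0,0,-0.1,0,-1],[0,0,-0.1,0,-1],[0,0,0,0,-1]]]'

```text
clock: 3.93
eef_pos: [0.5347, 0.0059, 0.0545]
tool_rot: [0.735, 0.678, -0.001, -0.001]
ft_force: [0.3, 0.9, 0.3]
grip_width: 0.0001
grasp_force: 0.0
```

Call:
apply_moves --targets '[[[0,0,-0.05,0,-1],[0,0,-0.05,0,-1],[0,0,-0.05,0,-1],[0,0,-0.05,0,-1],[0,0,0,0,-1]]]'

```text
clock: 4.35
eef_pos: [0.5356, 0.006, 0.0479]
tool_rot: [0.735, 0.678, 0.0, -0.0]
ft_force: [-1.5, -0.9, 2.8]
grip_width: -0.0004
grasp_force: 1.3
```

Contact at TCP z≈0.049, with 2.8 N. Pressing in gradually.

Call:
apply_moves --targets '[[[0,0,-0.05,0,-1],[0,0,-0.05,0,-1],[0,0,-0.04,0,-1],[0,0,0,0,-1]]]'

```text
clock: 4.68
eef_pos: [0.536, 0.0062, 0.0454]
tool_rot: [0.735, 0.678, 0.001, 0.0]
ft_force: [-8.2, -0.0, 21.4]
grip_width: -0.0002
grasp_force: 10.7
```

Call:
apply_moves --targets '[[[0,0,-0.02,0,-1],[0,0,-0.02,0,-1],[0,0,0,0,-1]]]'

```text
clock: 4.93
eef_pos: [0.536, 0.0062, 0.0452]
tool_rot: [0.735, 0.678, 0.001, 0.001]
ft_force: [-10.5, -0.4, 30.2]
grip_width: 0.0001
grasp_force: 15.0
```

Firm stop at 30 N. Releasing upward and to the right.

Call:
apply_moves --targets '[[[0,0,0.6,0,-1],[0,-0.2,0.9,0,-1],[0,-0.4,0.9,0,-1],[0,-0.5,0.8,0,-1],[0,-0.5,0.3,0,-1],[0,0,0,0,-1],[0,0,0,0,-1],[0,0,0,0,-1]]]'

```text
clock: 5.6
eef_pos: [0.535, -0.0577, 0.1794]
tool_rot: [0.735, 0.678, -0.0, -0.001]
ft_force: [0.0, 0.7, 0.0]
grip_width: -0.0001
grasp_force: 0.0
```

Call:
apply_moves --targets '[[[0,0,0,0,-1],[0,0,0,0,-1],[0,0,0,0,-1],[0,0,0,0,-1],[0,0,0,0,-1],[0,0,0,0,-1],[0,0,0,0,-1],[0,0,0,0,-1]]]'

```text
clock: 6.27
eef_pos: [0.5356, -0.058, 0.1807]
tool_rot: [0.735, 0.678, 0.0, 0.0]
ft_force: [-0.1, -0.4, 0.4]
grip_width: 0.0001
grasp_force: 0.0
```

```bash
python3 - <<'E'
from h import *
o=get_obs();print(o["clock"],o["eef_pos"])
img,T,W=wrist(); i2,S=cloud("scene")
cv2.imwrite("pics/p3.png",np.hstack([cv2.resize(img,(480,300)),cv2.resize(i2[140:240,220:320],(300,300))]))
np.save("w3.npy",W); cv2.imwrite("pics/w3.png",img)
E
```

```text
6.2667 [ 0.53562249 -0.0580174   0.18073687]
```

View pics/p3.png

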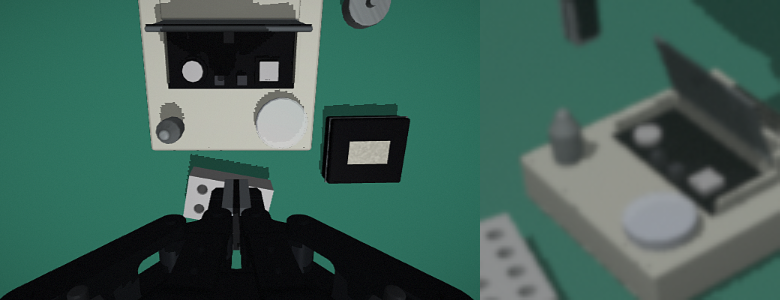

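The cover is open. In the wrist view the round key is at left (192,71), on the -x side, and the square key is at (268,70).

```bash
python3 - <<'E'
from h import *
img=cv2.imread("pics/w3.png"); W=np.load("w3.npy")
m=((img.min(2)>120)&(W[...,2]>.056)&(W[...,2]<.066)).astype(np.uint8); m[:, :200]=0
n,l,s,c=cv2.connectedComponentsWithStats(m)
for k in range(1,n):
    if s[k,4]>100:
        p=W[l==k]; print(s[k],c[k].round(),np.median(p,0).round(4),p.mean(0).round(4))
a=np.radians(-4.6);O=np.array([.5374,.0364])
for x in(-40,40): print(O+R.from_euler('z',a).as_matrix()[:2,:2]@np.array([x,-20])/1000)
E
```

```text
[393  43   9  68 348] [397.  76.] [0.6048 0.023  0.0625] [0.6048 0.0228 0.0625]
[213  53  10  58 296] [217.  83.] [0.4668 0.0293 0.0625] [0.4668 0.0291 0.0626]
[243  81  27  28 589] [256.  95.] [0.4954 0.0179 0.0615] [0.4953 0.0179 0.0616]
[346  82  26  26 642] [358.  94.] [0.5748 0.0119 0.0615] [0.5748 0.0118 0.0615]
[ 341  131   69   68 3594] [375. 164.] [ 0.5857 -0.0439  0.0644] [ 0.5858 -0.044   0.0644]
[0.49592487 0.01967238]
[0.57566718 0.01325647]
```

The round key measures (0.4954, 0.0179), matching the model. I'll move over it and descend.

Call:
apply_moves --targets '[[[-0.5,0.7,0,0,-1],[-0.5,0.7,0,0,-1],[0,0.46,-0.4,0,-1],[0,0,-0.9,0,-1],[0,0,-0.9,0,-1],[0,0,-0.8,0,-1],[0,0,-0.4,0,-1],[0,0,0,0,-1]]]'

```text
clock: 7.03
eef_pos: [0.4923, 0.0164, 0.0411]
tool_rot: [0.735, 0.678, -0.003, -0.002]
ft_force: [0.6, 0.2, -0.1]
grip_width: 0.0001
grasp_force: 0.0
```

Call:
apply_moves --targets '[[[0,0,0,0,-1],[0,0,0,0,-1]]]'

```text
clock: 7.2
eef_pos: [0.4968, 0.0163, 0.046]
tool_rot: [0.735, 0.678, 0.001, 0.001]
ft_force: [-0.4, 0.2, 0.4]
grip_width: 0.0002
grasp_force: 0.0
```

Call:
apply_moves --targets '[[[0,0,-0.06,0,-1],[0,0,-0.06,0,-1],[0,0,-0.06,0,-1],[0,0,0,0,-1]]]'

```text
clock: 7.53
eef_pos: [0.4969, 0.0163, 0.0382]
tool_rot: [0.735, 0.678, 0.001, 0.001]
ft_force: [1.7, -0.4, 2.2]
grip_width: 0.0001
grasp_force: 1.2
```

Call:
apply_moves --targets '[[[0,0,-0.05,0,-1],[0,0,-0.04,0,-1],[0,0,0,0,-1]]]'

```text
clock: 7.78
eef_pos: [0.4969, 0.0163, 0.0354]
tool_rot: [0.735, 0.678, 0.001, 0.001]
ft_force: [0.2, -0.2, 9.2]
grip_width: 0.0001
grasp_force: 4.5
```

Call:
apply_moves --targets '[[[0,0,-0.05,0,-1],[0,0,0,0,-1]]]'

```text
clock: 7.95
eef_pos: [0.497, 0.0163, 0.0351]
tool_rot: [0.735, 0.678, 0.001, 0.001]
ft_force: [-4.3, -0.7, 20.8]
grip_width: -0.0
grasp_force: 10.9
```

The round key bottomed out at 21 N. Next I lift, cross over to the left of the open cover, and come down behind it.

Call:
apply_moves --targets '[[[0,0,0.6,0,-1],[0,0,1,0,-1],[0,0,1,0,-1],[0.1,0.1,0.7,0,-1],[0.5,0.6,0,0,-1],[0.5,0.6,0,0,-1],[0,0.45,0,0,-1],[0,0,0,0,-1]]]'

```text
clock: 8.62
eef_pos: [0.5398, 0.0893, 0.1632]
tool_rot: [0.734, 0.68, 0.0, -0.001]
ft_force: [0.2, 0.0, -0.4]
grip_width: 0.0002
grasp_force: 0.0
```

Call:
apply_moves --targets '[[[0,0,0,0,-1],[0,0,0,0,-1]]]'

```text
clock: 8.78
eef_pos: [0.5386, 0.0859, 0.1632]
tool_rot: [0.735, 0.678, -0.001, -0.0]
ft_force: [-1.5, -1.0, 0.6]
grip_width: 0.0002
grasp_force: 0.0
```

Call:
apply_moves --targets '[[[0,0,-0.8,0,-1],[0,0,-0.85,0,-1],[0,0,0,0,-1],[-0.02,-0.29,0,0,-1],[-0.02,-0.29,0,0,-1],[0,0,0,0,-1]]]'

```text
clock: 9.28
eef_pos: [0.5392, 0.0605, 0.1001]
tool_rot: [0.736, 0.677, 0.001, 0.001]
ft_force: [0.6, 0.2, -0.3]
grip_width: -0.0005
grasp_force: 0.0
```

Call:
apply_moves --targets '[[[-0.02,-0.25,-0.05,0,-1],[-0.02,-0.21,-0.12,0,-1],[0,0,0,0,-1]]]'

```text
clock: 9.53
eef_pos: [0.5369, 0.0429, 0.0917]
tool_rot: [0.736, 0.677, 0.0, 0.001]
ft_force: [0.8, 1.4, 1.1]
grip_width: 0.0001
grasp_force: 0.6
```

Call:
apply_moves --targets '[[[-0.01,-0.17,-0.16,0,-1],[-0.01,-0.15,-0.2,0,-1],[0,0,0,0,-1]]]'

```text
clock: 9.78
eef_pos: [0.535, 0.0306, 0.0753]
tool_rot: [0.735, 0.678, -0.001, -0.0]
ft_force: [0.4, 0.7, 2.2]
grip_width: 0.0001
grasp_force: 0.9
```

Call:
apply_moves --targets '[[[-0.01,-0.1,-0.22,0,-1],[-0.01,-0.06,-0.18,0,-1],[0,0,0,0,-1]]]'

```text
clock: 10.03
eef_pos: [0.5343, 0.025, 0.0593]
tool_rot: [0.735, 0.678, -0.001, -0.0]
ft_force: [0.5, -0.9, 2.8]
grip_width: 0.0002
grasp_force: 1.2
```

```bash
python3 - <<'E'
from h import *
o=get_obs();print(o["clock"],o["eef_pos"],o["ft_force"])
img,W=cloud("scene")
img2,T,W2=wrist()
cv2.imwrite("pics/p4.png",np.hstack([cv2.resize(img2,(480,300)),cv2.resize(img[140:240,220:320],(300,300))]))
E
```

```text
10.0333 [0.53426741 0.02503707 0.05926386] [ 0.51652561 -0.93849738  2.80038248]
```

View pics/p4.png

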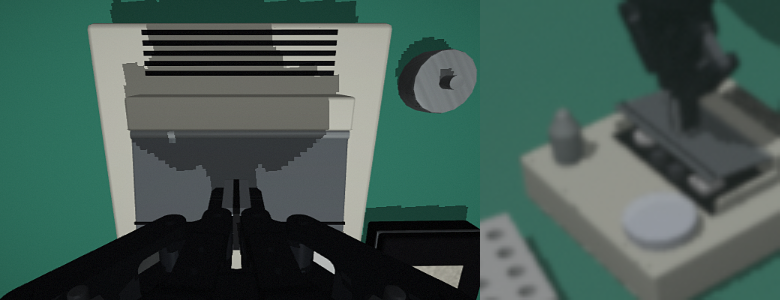

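The cover is nearly down under the fingers (scene crop). I'll slide to the free edge while going down, then press.

Call:
apply_moves --targets '[[[0,-0.08,-0.1,0,-1],[-0.01,-0.18,-0.02,0,-1],[-0.01,-0.18,-0.02,0,-1],[0,0,0,0,-1]]]'

```text
clock: 10.47
eef_pos: [0.5336, 0.0065, 0.0548]
tool_rot: [0.735, 0.678, -0.001, 0.0]
ft_force: [-0.2, -1.2, 1.7]
grip_width: -0.0001
grasp_force: 1.0
```

Call:
apply_moves --targets '[[[0,0,-0.05,0,-1],[0,0,-0.05,0,-1],[0,0,-0.05,0,-1],[0,0,0,0,-1]]]'

```text
clock: 10.8
eef_pos: [0.5338, 0.0073, 0.0487]
tool_rot: [0.735, 0.678, -0.001, 0.0]
ft_force: [0.3, -2.8, 3.1]
grip_width: 0.0001
grasp_force: 1.4
```

Call:
apply_moves --targets '[[[0,0,-0.05,0,-1],[0,0,-0.05,0,-1],[0,0,-0.04,0,-1],[0,0,0,0,-1]]]'

```text
clock: 11.13
eef_pos: [0.5341, 0.0077, 0.0458]
tool_rot: [0.735, 0.678, 0.0, 0.001]
ft_force: [-5.7, -4.1, 16.8]
grip_width: 0.0001
grasp_force: 8.8
```

Call:
apply_moves --targets '[[[0,0,-0.03,0,-1],[0,0,-0.02,0,-1],[0,0,0,0,-1]]]'

```text
clock: 11.38
eef_pos: [0.5343, 0.0077, 0.0455]
tool_rot: [0.735, 0.678, 0.001, 0.001]
ft_force: [-9.9, -3.8, 28.3]
grip_width: -0.0003
grasp_force: 14.1
```

Same firm stop as before (0.0455, 28 N). I lift straight up slowly, then check.

Call:
apply_moves --targets '[[[0,0,0.15,0,-1],[0,0,0.15,0,-1],[0,0,0.3,0,-1],[0,-0.2,0.8,0,-1],[0,-0.6,0.8,0,-1],[0,-0.8,0.5,0,-1],[0,0,0,0,-1],[0,0,0,0,-1]]]'

```text
clock: 12.05
eef_pos: [0.5351, -0.0567, 0.1505]
tool_rot: [0.736, 0.677, 0.001, 0.001]
ft_force: [-0.5, -0.2, -1.1]
grip_width: -0.0001
grasp_force: 0.0
```

Call:
apply_moves --targets '[[[0,0,0,0,-1],[0,0,0,0,-1],[0,0,0,0,-1],[0,0,0,0,-1],[0,0,0,0,-1],[0,0,0,0,-1],[0,0,0,0,-1],[0,0,0,0,-1]]]'

```text
clock: 12.72
eef_pos: [0.534, -0.0559, 0.1494]
tool_rot: [0.735, 0.678, 0.0, -0.0]
ft_force: [0.5, -0.1, -0.1]
grip_width: 0.0
grasp_force: 0.0
```

```bash
python3 - <<'E'
from h import *
img2,T,W=wrist(); o=get_obs();print(o["clock"],o["eef_pos"])
a=np.radians(-4.6); q=(W[...,:2]-[.5374,.0364]); x=q@[np.cos(a),np.sin(a)]; y=q@[-np.sin(a),np.cos(a)]
for lo in(-.032,-.02,-.01,0,.01,.03,.036):
    m=(abs(x)<.055)&(y>lo)&(y<lo+.008); print(lo,m.sum(),np.nanmedian(W[m][:,2]).round(4))
img,S=cloud("scene"); cv2.imwrite("pics/p5.png",np.hstack([cv2.resize(img2,(480,300)),cv2.resize(img[140:240,220:320],(300,300))]))
E
```

```text
12.7667 [ 0.53404282 -0.05598379  0.14951943]
-0.032 1983 0.0757
-0.02 2040 0.0753
-0.01 2209 0.0751
0 2296 0.0749
0.01 2363 0.0747
0.03 1818 0.0745
0.036 2 0.0724
```

View pics/p5.png

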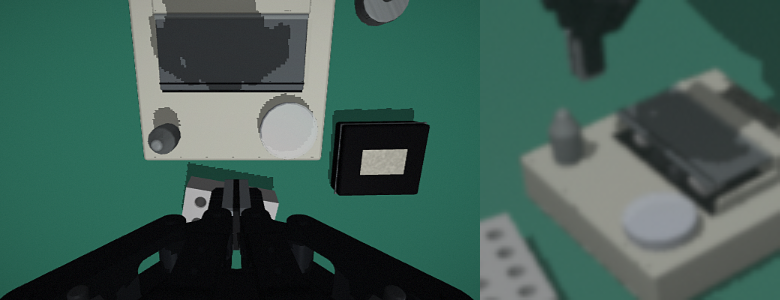

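The cover is level and latched, with its edge at 75 mm, and the dish and objective are in place. Handing in.

```bash
python3 -c "
from workcell import order
print(order.job_done())"
```

```text
the job is handed in; nothing more can be done
None
```

The cover was popped open, the round key pressed fully in and released, and the cover pressed shut until it latched; the job is handed in at about 12.8 s, and I got no verdict back.

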